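# Wedge the rocking drawer chest

## Task

The low drawer chest rocks because the foot at its near right corner is too short. Press lightly on that corner to feel it dip, then, only pushing with the fingers, slide the wooden wedge, thin end first, straight in under that foot from the chest's right side until it is snug and the chest stands level. Press the corner again to show that it no longer dips, then let go; lift or carry nothing, do not shove the chest along, and leave the other things alone.

Things in the scene. Friction and masses are not known exactly. Their poses are not given: they have to be found in the camera images.
- chest: low wooden drawer chest, about 5.5 kg, loose, 200 mm deep (x) by 220 mm wide (y), dark steel plate as its top 62 mm above the table, underside 22 mm above it; origin under its centre at table level, x away from the drawer fronts (they face the robot), y to the robot's left. Four round-nosed feet, 20 mm across, at x = +-70, y = +-85 mm. A steady shove of over 10 N may shift it or drive the wedge too far
- short_foot_axis (a point): point on the chest's underside (22 mm up) on the axis of the short foot, chest x = -70, y = -85 mm (near right corner). This foot hangs 4 to 9 mm above the table, how much is not known. A wedge pushed straight in along chest +y slides almost freely (0.5 N) until it meets the foot; then the push rises steeply, and 3 to 8 N seat it snug
- loose_corner (a point): point on the chest's top plate, 62 mm above the table, straight above the short foot: the place to press. Unpressed, the chest stands level on its other three feet; 2 to 5 N pressed down here make the corner dip until the short foot is on the table (or on the wedge)
- wedge: plain light wooden wedge, 60 g, lying flat, 140 mm long (x), 44 mm wide (y); origin at the centre of its underside; 16 mm thick at the -x end, falling evenly to 2 mm at the +x (thin) end. Starts off the chest's right side, thin end toward chest +y within 0.28 rad, its centre 35 to 60 mm nearer the drawer-front side than the short foot's line
- cork_block: brown cork block 38 x 62 x 26 mm, bystander to the right of the chest, beyond the wedge's path; origin under its centre
- tape_1: roll of tape lying flat, 104 mm across, 25 mm high, bystander; origin under its centre
- pen_2: white and black pen 135 mm long, 16 mm thick, bystander in front of the chest
- tweezers: steel tweezers 143 mm long, 9 mm high, bystander at the right
- nippers: nippers with red handles 139 mm long, 13 mm high, bystander at the right
Not all that is in view belongs to the job. Of the things that look like the wedge, the largest one is meant.

How it is judged:
By the outcome, as a careful person would: the job done as asked, in the order asked, and still so for the second after the job is handed in, with the robot touching nothing.
It also fails if it takes over 72 s, if anything falls off the work surface, if the arm or the gripper's body presses on something with over 40 N, if the wrist force passes 120 N, or if a joint passes its speed limit or range.

## Robot

A 7-joint arm with a two-finger parallel gripper is mounted at the origin on a cart in front of the work surface, level with it; the furniture and walls round the work are solid. World frame = base frame: x ahead of the robot, y to its left, z up, the work surface at z = 0. Lengths are in m, angles in rad, forces in N, time in s.
With the tool pointing down it reaches from about 0.4 to 0.85 m from the base axis. Payload 4.5 kg.
Tool frame: the origin (TCP) lies at the centre of the arm's flange, where the gripper is bolted on; the fingertips stand 166 mm ahead of it and the grasp point (between the pads) lies 147 mm ahead of it; z points along the fingers, y is the line along which they close (so a half turn about z gives the same grasp; the last joint's range is limited). The gripper opens to 88 mm and grips with 3 to 60 N. Pads are 18 mm wide; open, the fingers measure 123 mm over their backs; the gripper's body (75 mm by 187 mm) begins 45 mm behind the grasp point.
Start: joints at [1.286, 0.689, -0.195, 1.565, 0.157, 0.902, -0.215], TCP at [0.196, -0.594, 0.405] pointing down, gripper open.
Joint ranges: [-3.01, 3.01], [-0.46, 2.08], [-1.47, 1.51], [0.13, 2.56], [-1, 4.14], [0.04, 2.09], [-2.66, 2.66]. Speed limits (rad/s): [2.57, 2.57, 3.14, 3.14, 3.14, 3.14, 3.14].

## Interface

Orientations are given as a rotation vector (axis times angle).
In Python, from rig import ctrl, eoat, vision, ticket, spotter, status gives the robot as it stands. Calls block until the motion is done:
- ctrl.reach(position, orientation): joint-space move of the TCP to a pose.
- ctrl.move_straight(position, attitude=None, velocity=0.15, guard=None): straight line of the TCP; attitude=None keeps the orientation; velocity is the mean speed in m/s. With guard (N) it stops when the force on the tool has changed by that much, and returns True; else False.
- ctrl.move_j(angles): joint-space move.
- eoat.set_gripper(opening, newtons=None): finger opening in m; newtons is the grip in N (None keeps the last); returns when the fingers have stopped.
- ctrl.dwell(seconds).
- ctrl.solve_ik(position, orientation): joint angles nearest the present ones, or None.
- vision.grab_frame(name): name is "scene" or "top" or "wrist"; returns a dict with "image" (480x640x3 uint8, blue, green, red), "intrinsics" (3x3 intrinsics, pixels), "dist_coeffs" ([k1, k2, p1, p2, k3] as OpenCV has them; the pictures are not rectified), "R" (3x3) and "t" (3): a world point X has camera coordinates R X + t. Camera axes: x right, y down, z forward; pixel columns grow to the right and rows downward; lengths in m; the calibration is good to about 2 mm. A picture is of the moment at which its call begins. There is no depth.
A pose or a line that the arm cannot do raises ctrl.MotionError and nothing moves.
- ticket.hand_in(): hands the job in; it is judged then, once.
Trained networks look in a picture, given as the dict that the camera call returned (one of the last four; its "shot" number tells which), for a name from the list of things; names that differ only in an ending like _2 or _b are one class to them, and where a whole thing is asked for, a point or a joint stands for the part that bears it (a point fixed in the world has none). Each returns a list of dicts, best first, with "score" (0 to 1); they miss things now and then, are a little off and sometimes report something else, mostly with a low value. They report only what shows in the picture. A call takes as long as a camera call. They do not tell look-alikes from the thing itself.
- spotter.search_frame(label, picture): "position" ([x, y, z] in m, in world coordinates, good to about 4 mm: the middle of the surface that is visible of it).
- spotter.regions_of(label, picture): "region" (480x640 bool, what is visible of it).
Readings, each from a call of its own:
- status.current_time(): time.
- status.current_joints(): joint angles.
- status.current_qd(): joint speeds.
- status.current_joint_torque(): joint torques, N m.
- status.current_eef_pos(): TCP position.
- status.current_orientation(): TCP orientation.
- status.current_force(): force on the tool from outside, world axes, zero at the start.
- status.current_moment(): the same for the moment, N m.
- status.current_finger_gap(): finger opening in m.
- status.current_grasp_force(): force on a finger pad.
Only numpy, scipy, OpenCV 4.12 (cv2) and the standard library are available. Lean on these libraries where they do the work, as an engineer would, in place of code of your own. Each camera call takes 0.05 s, during which the arm holds its last target. There are 200 camera calls.

## Working session

There is one attempt and no reset: what is moved stays moved. The work goes in short steps, each a Python script; the robot and the scene stay as the last script left them, time stands still between calls to the robot, and variables do not carry over. Pictures are saved under pics/ and viewed, at most 10 in all, crops included, and the job is handed in when it is done.

```bash
ls; mkdir -p pics; python3 - <<'E'
from rig import *
import cv2,numpy as np
for n in ("top","scene"):
    f=vision.grab_frame(n); cv2.imwrite(f"pics/{n}0.png",f["image"])
    print(n,f["intrinsics"].tolist() if hasattr(f["intrinsics"],'tolist') else f["intrinsics"],f["dist_coeffs"],np.round(f["R"],3).tolist(),f["t"])
    for l in ("chest","wedge","cork_block","tape_1","pen_2","tweezers","nippers"):
        r=spotter.search_frame(l,f)
        print(l,[(round(d["score"],2),np.round(d["position"],3).tolist()) for d in r][:4])
print(status.current_time(),status.current_orientation(),status.current_force())
E
```

```text
pics
top [[543.528002515859, 0.0, 308.2876019480646], [0.0, 543.528002515859, 236.43596713645908], [0.0, 0.0, 1.0]] [-0.00217339  0.          0.          0.          0.        ] [[0.027, -1.0, 0.009], [-0.986, -0.028, -0.166], [0.167, -0.005, -0.986]] [0.0165477  0.61434197 1.35523329]
chest [(0.88, [0.616, 0.297, 0.06])]
wedge [(0.77, [0.463, 0.054, 0.008]), (0.74, [0.61, 0.294, 0.064]), (0.68, [0.429, -0.213, 0.006]), (0.61, [0.776, -0.032, 0.007])]
cork_block [(0.82, [0.649, 0.075, 0.022])]
tape_1 [(0.77, [0.427, 0.444, 0.021])]
pen_2 [(0.5, [0.442, 0.249, 0.016])]
tweezers []
nippers [(0.69, [0.635, -0.322, 0.009]), (0.25, [0.464, 0.051, 0.01])]
scene [[526.7911602903965, 0.0, 320.6261569623092], [0.0, 526.7911602903965, 236.89115274141517], [0.0, 0.0, 1.0]] [-0.14510118  0.          0.          0.          0.        ] [[0.13, -0.991, 0.011], [-0.795, -0.111, -0.596], [0.592, 0.068, -0.803]] [-0.01646707  0.54353556  1.12422694]
chest [(0.82, [0.599, 0.283, 0.063])]
wedge [(0.87, [0.429, -0.212, 0.007]), (0.85, [0.457, 0.058, 0.011]), (0.81, [0.781, -0.034, 0.0])]
cork_block [(0.73, [0.64, 0.08, 0.027])]
tape_1 [(0.77, [0.421, 0.438, 0.024])]
pen_2 [(0.52, [0.438, 0.246, 0.013]), (0.43, [0.598, 0.282, 0.062])]
tweezers [(0.46, [0.524, -0.244, 0.008])]
nippers [(0.93, [0.632, -0.329, 0.008])]
0.8 [3.10163471e+00 4.98638038e-01 1.14816947e-04] [-0.11934178 -1.09752536  0.90397171]
```

View pics/top0.png

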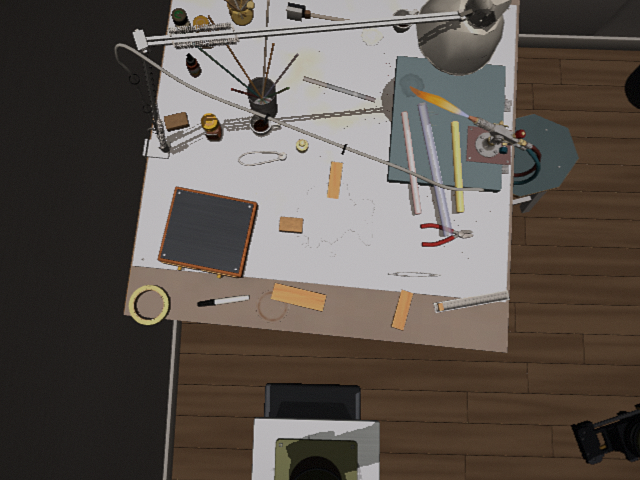

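```bash
cat > h.py <<'E'
from rig import *
import cv2,numpy as np
from scipy.spatial.transform import Rotation as Rot
def ray(f,px,z):
    "world points on plane z for pixels px (N,2)"
    u=cv2.undistortPoints(np.float64(px).reshape(-1,1,2),np.float64(f["intrinsics"]),np.float64(f["dist_coeffs"])).reshape(-1,2)
    R=np.array(f["R"]);t=np.array(f["t"])
    d=np.c_[u,np.ones(len(u))]@R; c=-R.T@t
    return c+d*((z-c[2])/d[:,2])[:,None]
def proj(f,P):
    return cv2.projectPoints(np.float64(P).reshape(-1,1,3),cv2.Rodrigues(np.float64(f["R"]))[0],np.float64(f["t"]),np.float64(f["intrinsics"]),np.float64(f["dist_coeffs"]))[0].reshape(-1,2)
def rect(f,mask,z):
    m=mask.astype(np.uint8); c=max(cv2.findContours(m,0,2)[0],key=cv2.contourArea).reshape(-1,2)
    P=ray(f,c,z)[:,:2]*1000
    return cv2.minAreaRect(P.astype(np.float32))
E
python3 - <<'E'
from h import *
f=vision.grab_frame("top")
for l,z in (("wedge",.008),("chest",.062),("cork_block",.026)):
    for r in spotter.regions_of(l,f)[:4]:
        q=rect(f,r["region"],z); print(l,round(r["score"],2),r["region"].sum(),np.round(q[0]),np.round(q[1]),round(q[2],1))
E
python3 -c "
import cv2;i=cv2.imread('pics/top0.png')
cv2.imwrite('pics/c0.png',cv2.resize(i[150:420,120:480],None,fx=2.2,fy=2.2,interpolation=cv2.INTER_CUBIC))"
```

```text
wedge 0.9 896 [460.  54.] [139.  45.] 77.6
wedge 0.8 499 [ 434. -217.] [ 34. 103.] 74.1
chest 0.56 6762 [614. 292.] [223. 211.] 80.2
cork_block 0.89 368 [649.  81.] [62. 44.] 87.2
```

View pics/c0.png

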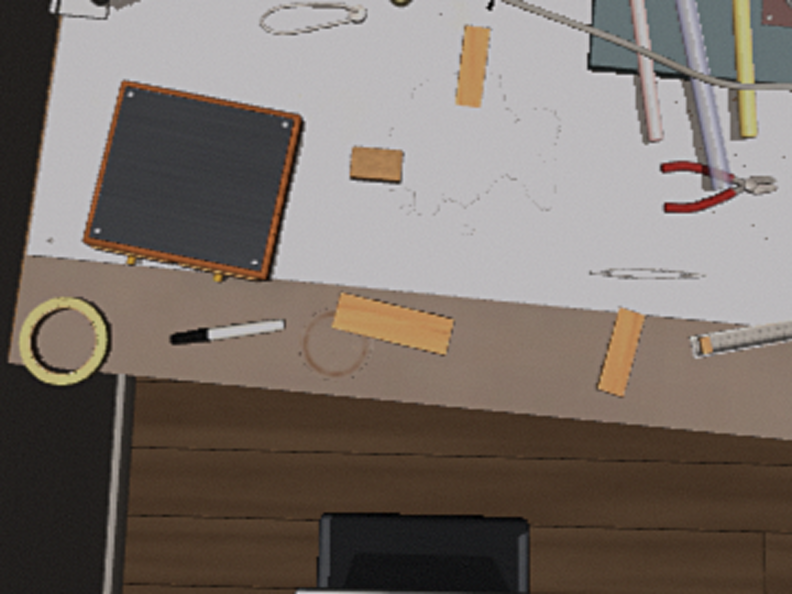

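The top view shows three wedge look-alikes: (298,297), (402,310) and (335,180). The first is the largest at about 139x45 mm, which matches the given size, so that is the wedge. The chest is at (208,231), with its near-right corner at about (241,276). The cork block is at (291,225).

View pics/scene0.png

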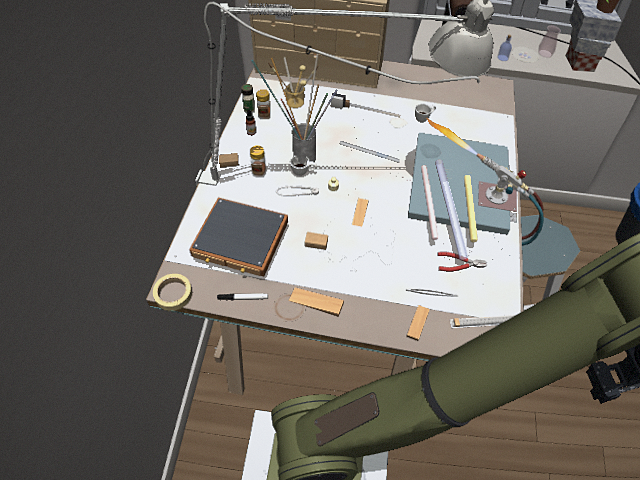

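```bash
cat >> h.py <<'E'
def down(phi):
    c,s=np.cos(phi),np.sin(phi)
    return Rot.from_matrix(np.array([[c,s,0],[s,-c,0],[0,0,-1.]])).as_rotvec()
E
python3 - <<'E'
from h import *
f=vision.grab_frame("top")
s=np.array([(130,95),(286,125),(254,262),(97,231)])/2.2+[120,150]-.3
P=ray(f,s,.062)[:,:2]*1000; print(np.round(P),np.round(P.mean(0)))
e=[P[i]-P[(i+1)%4] for i in range(4)]
print([(round(np.hypot(*v)),round(np.degrees(np.arctan2(v[1],v[0])),1)) for v in e])
i=f["image"]
w=np.array([(341,292),(454,319),(446,355),(332,327)])/2.2+[120,150]-.3
print(np.round(ray(f,w,.009)*1000))
for p in ((.53,.22,.3),(.43,.05,.25),(.46,-.05,.22)):
    for a in range(-180,180,30):
        q=ctrl.solve_ik(p,down(np.radians(a-11)))
        if q is not None: print(p,a,np.round(q,2))
F=[]
for k in range(10): F.append(status.current_force()); ctrl.dwell(.02)
print(np.mean(F,0),np.std(F,0),status.current_time())
E
```

```text
[[717. 373.]
 [686. 187.]
 [523. 217.]
 [554. 400.]] [620. 294.]
[(188, np.float64(80.5)), (165, np.float64(-10.3)), (186, np.float64(-99.6)), (165, np.float64(170.5))]
[[496. 118.   9.]
 [467. -17.   9.]
 [425.  -9.   9.]
 [454. 127.   9.]]
(0.53, 0.22, 0.3) -180 [-0.08  0.85 -0.7   1.8   0.76  0.78  0.2 ]
(0.53, 0.22, 0.3) -150 [ 0.14  1.09 -1.26  1.79  1.13  1.2   0.42]
(0.53, 0.22, 0.3) -120 [ 0.14  1.09 -1.26  1.79  1.13  1.2   0.94]
(0.53, 0.22, 0.3) -90 [ 0.14  1.09 -1.26  1.79  1.13  1.2   1.47]
(0.53, 0.22, 0.3) -60 [-0.8   0.85  0.59  1.84 -0.73  0.68 -2.58]
(0.53, 0.22, 0.3) -30 [-0.7   0.81  0.41  1.83 -0.53  0.61 -2.26]
(0.53, 0.22, 0.3) 0 [-0.61  0.78  0.24  1.83 -0.32  0.57 -1.93]
(0.53, 0.22, 0.3) 30 [-0.52  0.77  0.08  1.82 -0.1   0.55 -1.62]
(0.53, 0.22, 0.3) 60 [-0.42  0.77 -0.09  1.82  0.12  0.56 -1.3 ]
(0.53, 0.22, 0.3) 90 [-0.32  0.77 -0.26  1.81  0.33  0.6  -0.98]
(0.53, 0.22, 0.3) 120 [-0.22  0.8  -0.44  1.81  0.52  0.66 -0.63]
(0.53, 0.22, 0.3) 150 [-0.13  0.83 -0.6   1.8   0.67  0.73 -0.25]
(0.43, 0.05, 0.25) -180 [-0.04  0.77 -0.29  2.25  0.97  0.24  0.17]

[... 927 characters left out ...]
  1.11  1.05]
(0.46, -0.05, 0.22) -90 [-0.09  0.85  0.17  2.19 -0.88  0.17 -2.45]
(0.46, -0.05, 0.22) -60 [-0.05  0.85  0.1   2.19 -0.6   0.13 -2.2 ]
(0.46, -0.05, 0.22) -30 [-0.02  0.84  0.05  2.18 -0.34  0.12 -1.93]
(0.46, -0.05, 0.22) 0 [-0.01  0.84  0.02  2.18 -0.14  0.12 -1.61]
(0.46, -0.05, 0.22) 30 [ 0.01  0.84 -0.01  2.18  0.06  0.12 -1.29]
(0.46, -0.05, 0.22) 60 [ 0.03  0.84 -0.04  2.18  0.26  0.12 -0.96]
(0.46, -0.05, 0.22) 90 [ 0.06  0.84 -0.08  2.18  0.45  0.14 -0.64]
(0.46, -0.05, 0.22) 120 [ 0.09  0.84 -0.13  2.18  0.65  0.16 -0.31]
(0.46, -0.05, 0.22) 150 [ 0.13  0.84 -0.2   2.18  0.85  0.2   0.02]
[-0.12479252 -0.18293559 -0.23251782] [0.49413776 0.59308155 0.61332945] 1.2167
```

The scene view agrees: chest at (240,235), the chosen wedge at (317,300) with its thin end toward the chest, cork at (316,240), and a clear path. I'll move over the area, take one wrist close-up, and refine the positions from it.

```bash
python3 - <<'E'
from h import *
th=np.radians(-9.9)
eoat.set_gripper(0.0,20)
ctrl.reach([.50,.15,.42],down(th+np.pi/2))
f=vision.grab_frame("wrist"); cv2.imwrite("pics/w1.png",f["image"])
C=np.array([.620,.294]); Rz=np.array([[np.cos(th),-np.sin(th)],[np.sin(th),np.cos(th)]])
P=[[*(C+Rz@v),.062] for v in np.array([(-.07,-.085),(-.1,-.11),(.1,-.11),(-.1,.11)])]
print(np.round(proj(f,P)), np.round(proj(f,[[.496,.118,.002],[.467,-.017,.016],[.425,-.009,.016],[.454,.127,.002]])))
F=[]
for k in range(40): F.append(status.current_force()); ctrl.dwell(.005)
print(np.mean(F,0),np.std(F,0),status.current_time(), np.corrcoef(np.array(F)[:-1,2],np.array(F)[1:,2])[0,1])
E
```

```text
[[ 345.  101.]
 [ 305.  135.]
 [ 568.  134.]
 [ 301. -247.]] [[315. 221.]
 [310. 353.]
 [269. 353.]
 [270. 219.]]
[ 0.12424959  0.0763711  -0.10020807] [0.49333475 0.52485506 0.48119784] 5.725 -0.16688231759757194
```

View pics/w1.png

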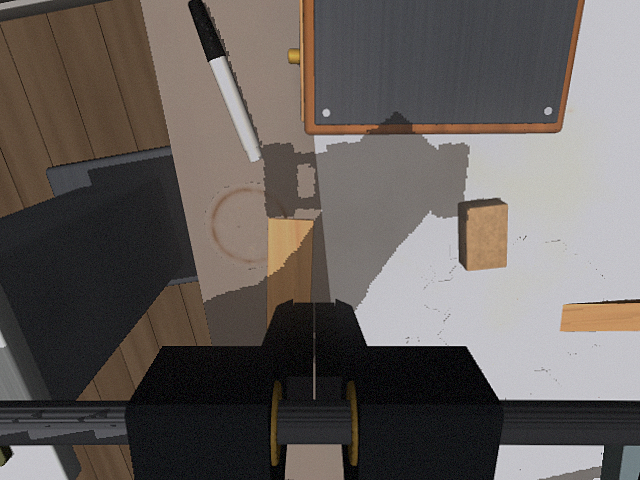

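The close-up confirms the calibration: the chest corner is at (305,133) against a predicted (305,135), and the wedge's thin end is at (269..314,219) as predicted. The first press comes next.

```bash
cat >> h.py <<'E'
TH=np.radians(-9.9); C=np.array([.620,.294])
X=np.array([np.cos(TH),np.sin(TH)]); Y=np.array([-np.sin(TH),np.cos(TH)])
def ch(x,y): return C+x*X+y*Y
def force(n=16):
    F=[]
    for k in range(n): F.append(status.current_force()); ctrl.dwell(.005)
    return np.mean(F,0)
def press(fmax=6,z0=.2325,zmin=.214):
    p=ch(-.07,-.085); O=down(TH+np.pi/2)
    ctrl.reach([*p,.26],O); ctrl.move_straight([*p,z0],velocity=.05)
    b=force(30)[2]; z=z0; L=[]
    while z>zmin:
        z-=.0008; g=ctrl.move_straight([*p,z],velocity=.02,guard=7)
        f=force()[2]-b; L.append((round(z*1e3-166,1),round(status.current_eef_pos()[2]*1e3-166,1),round(f,1)))
        if f>fmax or g: break
    ctrl.dwell(.4); print("hold",force(30)[2]-b,status.current_eef_pos()[2]-.166)
    ctrl.move_straight([*p,.25],velocity=.06)
    print(L,status.current_time()); return L
E
python3 -c "
from h import *
press()"
```

```text
hold 6.922593919596262 0.05716722480127537
[(65.7, np.float64(65.7), np.float64(-0.1)), (64.9, np.float64(64.9), np.float64(0.1)), (64.1, np.float64(64.1), np.float64(-0.1)), (63.3, np.float64(63.3), np.float64(-0.1)), (62.5, np.float64(62.5), np.float64(-0.1)), (61.7, np.float64(61.7), np.float64(0.2)), (60.9, np.float64(61.1), np.float64(2.7)), (60.1, np.float64(60.0), np.float64(3.8)), (59.3, np.float64(59.2), np.float64(4.8)), (58.5, np.float64(58.5), np.float64(4.5)), (57.7, np.float64(57.8), np.float64(4.3)), (56.9, np.float64(57.2), np.float64(6.6))] 13.275
```

The corner dipped about 4.5 mm at roughly 4.5 N, then stopped firmly. Next I push the wedge sideways with the fingers spread so it squares up, onto the foot's line.

```bash
python3 - <<'E'
from h import *
O=down(TH); y=-.263
P=lambda x,z:[*ch(x,y),z]
ctrl.reach(P(-.161,.25),O); eoat.set_gripper(.040)
g=ctrl.move_straight(P(-.161,.169),velocity=.08,guard=5); print("touch",g,status.current_eef_pos())
b=force()
g=ctrl.move_straight(P(-.101,.169),velocity=.04,guard=5); print(g,(force()-b)@[*X,0],status.current_eef_pos())
ctrl.move_straight(P(-.118,.169),velocity=.08)
ctrl.move_straight(P(-.118,.25),velocity=.15)
ctrl.reach([*ch(-.07,-.40),.25],down(TH+np.pi/2))
f=vision.grab_frame("top"); cv2.imwrite("pics/top2.png",f["image"])
for r in spotter.regions_of("wedge",f)[:4]:
    q=rect(f,r["region"],.008); print(round(r["score"],2),np.round(q[0]),np.round(q[1]),round(q[2],1), "chest xy",np.array([X,Y])@(np.array(q[0])/1e3-C))
print(status.current_time())
i=f["image"][170:350,150:390]; cv2.imwrite("pics/c2.png",cv2.resize(i,None,fx=3,fy=3))
E
```

```text
Traceback (most recent call last):
rig.MotionError: the arm cannot follow that straight line within its joint ranges
```

```bash
python3 - <<'E'
from h import *
q0=status.current_joints(); print(np.round(q0,2), status.current_eef_pos(),status.current_time())
def tilt(phi,a): # tilt so fingertips lead toward tool -x/+x about tool y
    return (Rot.from_rotvec(down(phi))*Rot.from_rotvec([0,a,0]))
for x in (-.161,-.15,-.13,-.101):
  for z in (.20,.169):
    for ph in (0,np.pi):
      for a in (-20,-10,0,10,20):
        R=tilt(TH+ph,np.radians(a)); tip=np.array([*ch(x,-.263),z-.166])
        p=tip-R.apply([0,0,.166]); q=ctrl.solve_ik(p,R.as_rotvec())
        if q is not None: print(x,z,round(ph),a,np.round(q,2),np.round(p,3))
E
```

```text
[-0.25  0.76 -0.01  2.29  0.11  0.08 -2.11] [0.41618972 0.06256592 0.2500181 ] 14.925
-0.161 0.2 0 -20 [-0.02  0.95 -0.25  1.99  0.14  0.56 -2.08] [0.472 0.053 0.19 ]
-0.161 0.2 0 -10 [-0.13  0.9  -0.13  2.15  0.12  0.27 -2.08] [0.445 0.058 0.197]
-0.161 0.2 0 0 [-0.27  0.88  0.02  2.31  3.46  0.05  0.82] [0.416 0.063 0.2  ]
-0.161 0.2 0 10 [-0.46  0.94  0.24  2.47  3.4   0.43  0.82] [0.388 0.068 0.197]
-0.161 0.2 3 -10 [-0.07  0.93 -0.43  2.45  2.25  0.55 -1.2 ] [0.388 0.068 0.197]
-0.161 0.2 3 0 [-0.01  0.9  -0.4   2.3   1.62  0.31 -0.49] [0.416 0.063 0.2  ]
-0.161 0.2 3 10 [ 0.17  0.97 -0.63  2.13  0.97  0.53  0.2 ] [0.445 0.058 0.197]
-0.161 0.2 3 20 [ 0.38  1.16 -1.01  1.97  0.92  0.97  0.26] [0.472 0.053 0.19 ]
-0.161 0.169 0 -20 [-0.04  1.01 -0.22  1.98  0.14  0.5  -2.07] [0.472 0.053 0.159]
-0.161 0.169 0 -10 [-0.14  0.96 -0.11  2.15  0.12  0.2  -2.08] [0.445 0.058 0.166]
-0.161 0.169 0 0 [-0.27  0.96  0.02  2.31  3.27  0.13  1.01] [0.416 0.063 0.169]
-0.161 0.169 0 10 [-0.46  1.03  0.23  2.47  3.37  0.51  0.83] [0.388 0.068 0.166]
-0.161 0.169 3 -10 [ 0.34  1.34 -1.26  2.43 
[... 4093 characters left out ...]
 1.97  0.14  0.37 -2.05] [0.504 0.047 0.166]
-0.101 0.169 0 0 [-0.2   0.95 -0.01  2.14  0.14  0.05 -2.09] [0.475 0.052 0.169]
-0.101 0.169 0 10 [-0.4   1.    0.24  2.3   3.53  0.33  0.74] [0.447 0.057 0.166]
-0.101 0.169 0 20 [-0.45  1.07  0.23  2.45  3.18  0.67  0.99] [0.419 0.062 0.159]
-0.101 0.169 3 -20 [ 0.35  1.38 -1.26  2.41  1.96  1.45 -0.72] [0.419 0.062 0.159]
-0.101 0.169 3 -10 [ 0.41  1.33 -1.26  2.26  1.75  1.25 -0.47] [0.447 0.057 0.166]
-0.101 0.169 3 0 [-0.07  0.95 -0.21  2.13  1.22  0.19 -0.02] [0.475 0.052 0.169]
-0.101 0.169 3 10 [ 0.29  1.11 -0.81  1.95  1.05  0.76  0.23] [0.504 0.047 0.166]
-0.101 0.169 3 20 [ 0.44  1.32 -1.15  1.78  1.02  1.19  0.3 ] [0.531 0.043 0.159]
```

Straight down is near a wrist singularity there. A 10° lean keeps to one branch of the arm, so I'll use that.

```bash
cat >> h.py <<'E'
def lean(phi,deg,tip):
    R=Rot.from_rotvec(down(phi))*Rot.from_rotvec([0,np.radians(deg),0])
    return list(np.array(tip)-R.apply([0,0,.166])),R.as_rotvec()
def look(name):
    f=vision.grab_frame("top"); cv2.imwrite(f"pics/{name}full.png",f["image"])
    for r in spotter.regions_of("wedge",f)[:4]:
        q=rect(f,r["region"],.008); print(round(r["score"],2),np.round(q[0]),np.round(q[1]),round(q[2],1), "chest xy",np.array([X,Y])@(np.array(q[0])/1e3-C))
    print(status.current_time())
    cv2.imwrite(f"pics/{name}.png",cv2.resize(f["image"][170:350,150:390],None,fx=3,fy=3))
E
python3 - <<'E'
from h import *
P=lambda x,z: lean(TH,-10,[*ch(x,-.263),z])
ctrl.reach(*P(-.161,.085)); eoat.set_gripper(.040)
mv=lambda x,z,**k: ctrl.move_straight(P(x,z)[0],**k)
print("touch",mv(-.161,.005,velocity=.08,guard=5))
b=force()
g=mv(-.102,.005,velocity=.04,guard=5); print(g,(force()-b)@[*X,0],status.current_eef_pos()-P(-.102,.005)[0])
mv(-.118,.005,velocity=.08); mv(-.118,.09,velocity=.15)
ctrl.reach([*ch(-.07,-.40),.25],down(TH+np.pi/2))
look("c2")
E
```

```text
touch False
False -0.030078582845169555 [-5.43537702e-05  6.58215490e-05  1.33873115e-05]
0.83 [508.  46.] [142.  45.] 81.6 chest xy [-0.06781804 -0.2631949 ]
0.63 [ 400. -206.] [35. 29.] 73.2 chest xy [-0.13102511 -0.53031343]
0.6 [778. -34.] [ 35. 105.] 84.1 chest xy [ 0.21214414 -0.29590653]
20.7833
```

View pics/c2.png

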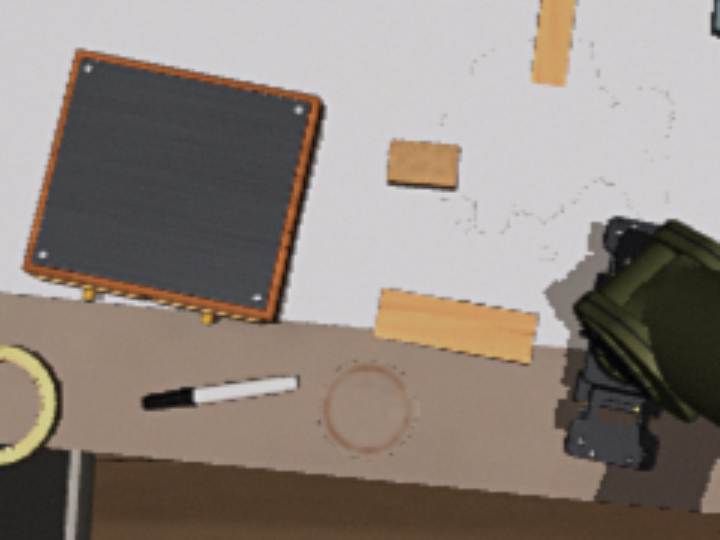

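The wedge now lies on the foot's line (chest x = -68 mm, yaw within 1.5°), and nothing else has moved. I'll push it in.

```bash
python3 - <<'E'
from h import *
O=down(TH+np.pi/2); xw=-.069
P=lambda y,z:[*ch(xw,y),z]
eoat.set_gripper(.006)
try:
    ctrl.move_straight(P(-.362,.25),velocity=.15)
    ctrl.move_straight(P(-.362,.171),velocity=.1,guard=5)
except ctrl.MotionError as e: print("down",e); raise
b=force(30)
g=ctrl.move_straight(P(-.235,.171),velocity=.04,guard=3.5); y=(np.array(status.current_eef_pos()[:2])-C)@Y
print(g,y,(force(30)-b)@[*Y,0])
L=[]
while y<-.15 :
    y+=.0006; g=ctrl.move_straight(P(y,.171),velocity=.015,guard=4)
    f=-(force(16)-b)@[*Y,0]; L.append((round(y*1e3,1),round(f,1)))
    if f>4.6 or g: break
print(L); ctrl.dwell(.3); print((force(40)-b)@[*Y,0],status.current_time())
E
```

```text
False -0.2350707620192333 -0.41986890992223846
[(np.float64(-234.5), np.float64(0.2)), (np.float64(-233.9), np.float64(0.2)), (np.float64(-233.3), np.float64(0.3)), (np.float64(-232.7), np.float64(0.2)), (np.float64(-232.1), np.float64(0.1)), (np.float64(-231.5), np.float64(0.2)), (np.float64(-230.9), np.float64(0.1)), (np.float64(-230.3), np.float64(0.2)), (np.float64(-229.7), np.float64(0.4)), (np.float64(-229.1), np.float64(0.3)), (np.float64(-228.5), np.float64(0.1)), (np.float64(-227.9), np.float64(0.2)), (np.float64(-227.3), np.float64(0.1)), (np.float64(-226.7), np.float64(0.4)), (np.float64(-226.1), np.float64(0.3)), (np.float64(-225.5), np.float64(0.3)), (np.float64(-224.9), np.float64(-0.1)), (np.float64(-224.3), np.float64(0.3)), (np.float64(-223.7), np.float64(0.3)), (np.float64(-223.1), np.float64(0.1)), (np.float64(-222.5), np.float64(0.3)), (np.float64(-221.9), np.float64(0.2)), (np.float64(-221.3), np.float64(0.0)), (np.float64(-220.7), np.float64(0.3)), (np.float64(-220.1), np.float64(0.2)), (np.float64(-219.5), np.float64(0.0)), (np.float64(-218.9), np.float64(0.2)), (np.float64(-218.3), np.float64(0.5)), (np.float64(-217.7), np.float64(0.4)), (np.float64(-217.1), np.float64(0.2)), (np.float64(-216.5), np.float64(0.4)), (np.float64(-215.9), np.float64(0.3)), (np.float64(-215.3), np.float64(0.6)), (np.float64(-214.7), np.float64(0.3)), (np.float64(-214.1), np.float64(0.2)), (np.float64(-213.5), np.float64(0.2)), (np.float64(-212.9), np.float64(0.1)), (np.float64(-212.3), np.float64(0.4)), (np.float64(-211.7), np.float64(0.9)), (np.float64(-211.1), np.float64(1.5)), (np.float64(-210.5), np.float64(1.9)), (np.float64(-209.9), np.float64(2.5)), (np.float64(-209.3), np.float64(3.3)), (np.float64(-208.7), np.float64(4.0)), (np.float64(-208.1), np.float64(4.7))]
-5.1594385069148325 44.4917
```

Contact came where the 4.5 mm gap predicted, and the wedge is seated at about 5 N. I'll back off and press the corner again.

```bash
python3 - <<'E'
from h import *
P=lambda y,z:[*ch(-.069,y),z]
ctrl.move_straight(P(-.235,.171),velocity=.06)
ctrl.move_straight(P(-.235,.25),velocity=.15); eoat.set_gripper(0.0)
press(fmax=6,z0=.2305)
ctrl.reach([*ch(-.07,-.42),.30],down(TH+np.pi/2))
look("c3")
E
```

```text
hold 8.365675177407379 0.06128860486855156
[(63.7, np.float64(63.7), np.float64(0.0)), (62.9, np.float64(62.9), np.float64(-0.0)), (62.1, np.float64(62.1), np.float64(-0.1)), (61.3, np.float64(61.4), np.float64(2.3)), (60.5, np.float64(61.3), np.float64(8.4))] 50.7917
0.71 [ 400. -208.] [41. 34.] 65.0 chest xy [-0.13006723 -0.53225675]
0.67 [528. 155.] [91. 46.] 80.8 chest xy [-0.06635096 -0.15288988]
0.6 [779. -34.] [ 32. 103.] 84.0 chest xy [ 0.21332866 -0.29556116]
52.1667
```

View pics/c3.png

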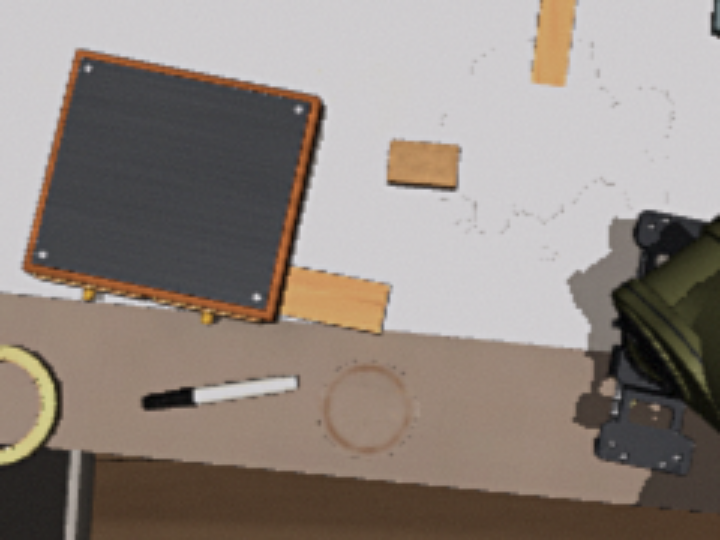

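The picture shows the wedge under the near-right foot at (335,300) in the crop, the chest where it was, and the bystanders untouched. The corner held at 61.3 mm under 8.4 N, so it no longer dips, and the arm is clear.

```bash
python3 -c "
from rig import *
print(ticket.hand_in())"
```

```text
the job is handed in; nothing more can be done
None
```

The wedge is seated snug under the near-right foot at about 5 N; the corner dipped about 4.5 mm before and held firm under 8 N after, the chest did not visibly move in the top view, and the job is handed in.

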